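# Square the reaction plates and draw the viewer's magnifier out over them

### The arm

A 6-joint arm with a two-finger parallel gripper is mounted at the origin on the work surface. World frame = base frame: x ahead of the robot, y to its left, z up, the work surface at z = 0. Lengths are in m, angles in rad, forces in N, time in s.
With the tool pointing down it reaches from about 0.35 to 0.975 m from the base axis. Payload 17.4 kg.
Tool frame: the origin (TCP) lies midway between the tips of the shut fingers; the grasp point (between the pads) lies 19 mm behind it; z points along the fingers, y is the line along which they close (so a half turn about z gives the same grasp; the last joint's range is limited). The gripper opens to 85 mm and grips with 20 to 120 N. Pads are 22 mm wide; open, the fingers measure 114 mm over their backs; the gripper's body (76 mm by 85 mm) begins 54 mm behind the grasp point. The pads swing forward as they close: fully open they stand 13 mm farther back than shut.
Start: joints at [1.213, 0.116, 1.442, -0, 1.584, -0.038], TCP at [0.212, 0.641, 0.2] pointing down, gripper open.
Joint ranges: [-2.83, 2.83], [-0.83, 2.19], [0.07, 2.5], [-1.14, 4.28], [0.01, 3], [-2.97, 2.97]. Speed limits (rad/s): [1.89, 1.89, 2.22, 3.14, 3.14, 3.14].

### API

Orientations are given as a unit quaternion [x, y, z, w].
In Python, from rig import env gives the robot as it stands. The module is installed in compiled form; this text tells all that it offers.
- The arm moves only by the tool drive_tool, never from a script. Its argument "moves" is a list of rows, each a list of 5 numbers: the shift along the tool's x, y, z in m, then the turn about the tool's z in degrees, then the closure, from -1 (fully open) to 1 (shut), so that 0 is half open. In form: [[tx, ty, tz, spin, grip], ...]. A call has 1 to 20 rows; each row is the pose to reach, as a shift and turn from the pose commanded when the call began, along the tool's axes at that moment; what a row does not reach only later rows make up. A row lasts 1/10 s, in which the tool goes at most 50 mm and 8.59 degrees, less where a joint would pass 70% of its speed; a pose out of reach is approached as far as the arm can. A call with a gripper value outside its range is refused whole. The fingers move at their own pace and stop on an object; "grip_force" is the grip in N (left out, the last holds). Time passes only in rows, so rows that repeat a pose let the fingers close. It gives the time, the measured TCP pose, the force, the opening and the grip force at its end, in the units of the state.
- env.sense(): the state, without advancing time (a new reading comes with each control period).
- env.grab_frame(name): name is "scene" or "top" or "wrist"; returns a dict with "image" (420x560x3 uint8, red, green, blue), "intrinsics" (3x3 intrinsics, pixels), "eye" and "attitude" of the camera in the world. Camera axes: x right, y down, z forward; pixel columns grow to the right and rows downward; lengths in m; the calibration is good to about 2 mm. A picture is of the moment at which its call begins. There is no depth.
- env.sign_off(): hands the job in; it is judged then, once.
The state is a dict: "time_s": time; "joints": joint angles; "qvel": joint speeds; "effort": joint torques, N m; "tool_pos": TCP position; "orientation": TCP orientation; "force": force on the tool from outside, world axes, zero at the start; "torque": the same for the moment, N m; "width": finger opening in m; "finger_force": force on a finger pad.
Only numpy, scipy, OpenCV 4.12 (cv2) and the standard library are available. Lean on these libraries where they do the work, as an engineer would, in place of code of your own. Each camera call takes 0.05 s, during which the arm holds its last target. There are 200 camera calls.

### The job

First square up the stack of white plates in the viewer's tray: tap their protruding ends in until every plate sits flush against the back stop. Then press the release button on the telescopic arm so that it pops out, and pull the magnifier out past the first stop to the second, both sections fully extended and the lens over the plates. It springs back if let go, so finish while still gripping and holding it fully extended, the plates still squared and the tube rack, dropper bottle and metal tin left where they stand.

Things in the scene. Friction and masses are not known exactly. Their poses are not given: they have to be found in the camera images.
- viewer: Plate viewer fixed to the bench, its parts listed below. Grey base plate 8 mm thick, from x -70 to 70 and y -150 to 230 mm in its own frame. Origin on the bench top, own z up, +x away from the robot. 'viewer (x, y, z)' below means mm in this frame. The plate tray is at its -y end, the telescopic arm on a post at its +y end.
- tray_stop (a point): Foot of the tray's back stop, mid-width, on its face: viewer (50, -100, 14). The stop is 6 mm thick, top at z = 44. Plates are pushed home against it in +x. Tray floor: top at z = 14, from x = -35 to 55, y = -138 to -62.
- tray_mouth (a point): Middle of the tray's open end, on its floor, facing viewer -x: viewer (-10, -100, 14). From here to the back stop run two upright side guides, inner faces 64 mm apart at y = -132 and -68, 6 mm thick, top at z = 44. In front of x = -35 only the base plate (top z = 8) lies below a fingertip.
- sleeve_end (a point): Centre of the mouth of the arm's white sleeve: viewer (0, 95, 85). The sleeve is 26 x 26 mm, level, from here to y = 215, its top at z = 98, on a round post at y = 185. The arm extends from here towards viewer -y, out over the tray.
- plate1: White plastic plate 90 (own x) x 60 (own y) x 6 mm, about 40 g, one of four alike stacked flat in the tray (lowest, underside at z = 14). Origin at the centre of its underside. Starts pulled out of the tray by 0 to 24 mm (towards viewer -x). Home against the back stop its origin is at viewer x = 5, y = -100 (2 mm play either side) and its near end at x = -40, 30 mm outside the guides. Smooth; slides easily (about 2 N).
- plate2: White plastic plate 90 (own x) x 60 (own y) x 6 mm, about 40 g, one of four alike stacked flat in the tray (second, underside at z = 20). Origin at the centre of its underside. Starts pulled out of the tray by 0 to 24 mm (towards viewer -x). Home against the back stop its origin is at viewer x = 5, y = -100 (2 mm play either side) and its near end at x = -40, 30 mm outside the guides. Smooth; slides easily (about 2 N).
- plate3: White plastic plate 90 (own x) x 60 (own y) x 6 mm, about 40 g, one of four alike stacked flat in the tray (third, underside at z = 26). Origin at the centre of its underside. Starts pulled out of the tray by 0 to 24 mm (towards viewer -x). Home against the back stop its origin is at viewer x = 5, y = -100 (2 mm play either side) and its near end at x = -40, 30 mm outside the guides. Smooth; slides easily (about 2 N).
- plate4: White plastic plate 90 (own x) x 60 (own y) x 6 mm, about 40 g, one of four alike stacked flat in the tray (top, underside at z = 32). Origin at the centre of its underside. Starts pulled out of the tray by 0 to 24 mm (towards viewer -x). Home against the back stop its origin is at viewer x = 5, y = -100 (2 mm play either side) and its near end at x = -40, 30 mm outside the guides. Smooth; slides easily (about 2 N).
- release (a joint): Release button: round steel button, 18 mm across, on top of the sleeve, pressed straight down. 0 = up, 0.007 m = fully down; springy, 2 N at first to 5 N fully down; returns when let go. Pressed more than about 4.5 mm it frees the latch and the arm pops out 16 to 22 mm by itself; until then the arm is locked.
- button_top (a point): Centre of the release button's top face: viewer (0, 130, 112) when up. The knob's axis stands 65 mm from it towards -y when the arm is in.
- inner_section (a joint): Extension of the thin inner section out of the outer section, m: 0 = latched in (start), about 0.018 = popped out after the button, 0.055 = first stop. From the popped position a spring pulls back with up to 3 N.
- outer_section (a joint): Extension of the thicker outer section out of the sleeve, m: 0 = in (start), 0.055 = second stop. It moves only after the inner section is at its first stop; a spring pulls it back with 3.5 to 5.5 N. Total pull from latched to second stop is 110 mm.
- magnifier: Magnifier head on the end of the arm: black block 20 x 22 x 20 mm, upright block-shaped black knob on it, and a lens ring 72 mm across, 8 mm thick, whose centre is 55 mm beyond the knob towards -y. Origin at the foot of the knob, on its axis (z = 95). Axes as the viewer's. Moves only along the viewer's y.
- knob_mid (a point): Middle of the knob's grip, 26 mm above the knob's foot: viewer (0, 65, 121) when latched, (0, -45, 121) fully extended. The knob is an upright bar 18 (viewer x) by 22 (viewer y) mm, 42 mm tall, its top at z = 137; it can be pinched from above across either pair of faces.
- lens_center (a point): Centre of the lens, at z = 85: viewer y = 10 when latched, y = -100 (over the tray's centre line) fully extended.
- tube_rack: Bystander: rack of six capped blood tubes, 50 x 156 x 89 mm high, beside the tray end (-y of the viewer). Origin under its centre. Leave alone.
- dropper: Bystander: small amber dropper bottle, 26 mm across, 75 mm high, behind the viewer. Origin under its centre. Leave alone.
- tin: Bystander: dark metal tin 80 x 60 x 25 mm, behind the tray (+x of the viewer). Origin under its centre. Leave alone.
Mind the look-alikes: they are no part of the job. What is shaped like the plate4 but blue is not meant.

How it is judged:
On the way, in this order (a step that is already met when the one before it is completed fails the run):
1. all four plates sit squared against the tray's back stop (x of plate1 in the frame of viewer between 0.0015 and 0.0085 m and y of plate1 in the frame of viewer between -0.106 and -0.094 m and z of plate1 in the frame of viewer between 0.01 and 0.035 m and angle between the x axis of each of plate1, plate2, plate3, plate4 and the x axis of viewer, either way round below 0.07 rad and x of plate2 in the frame of viewer between 0.0015 and 0.0085 m and y of plate2 in the frame of viewer between -0.106 and -0.094 m and z of plate2 in the frame of viewer between 0.01 and 0.035 m and x of plate3 in the frame of viewer between 0.0015 and 0.0085 m and y of plate3 in the frame of viewer between -0.106 and -0.094 m and z of plate3 in the frame of viewer between 0.01 and 0.035 m and x of plate4 in the frame of viewer between 0.0015 and 0.0085 m and y of plate4 in the frame of viewer between -0.106 and -0.094 m and z of plate4 in the frame of viewer between 0.01 and 0.035 m), for 0.2 s.
2. the release button is pressed and the arm has popped out (value of joint inner_section above 0.01 m), for 0.1 s.
3. the arm is held by the fingers at its second stop, both sections fully out (value of joint each of inner_section, outer_section above 0.05 m and contact force between the fingers and magnifier above 1 N), for 0.3 s.
At the end, for the whole second after the job is handed in: The fingers hold the magnifier head with both sections of the arm within 5 mm of their stops (joints over 0.050 of 0.055 m), and all four plates lie in the tray within 3.5 mm of the back stop, square to it within 0.07 rad, between the guides (all of step 1 and all of step 3); the arm keeps its last pose, push and grip.
It fails at once if the tube rack is moved by more than 15 mm (distance of tube_rack from where it was at the start of the episode above 0.015 m).
It fails at once if the dropper bottle is moved by more than 15 mm (distance of dropper from where it was at the start of the episode above 0.015 m).
It fails at once if the metal tin is moved by more than 15 mm (distance of tin from where it was at the start of the episode above 0.015 m).
It also fails if it takes over 46 s, if anything falls off the work surface, if the arm or the gripper's body presses on something with over 40 N, if the wrist force passes 120 N, or if a joint passes its speed limit or range.

## Working session

There is one attempt and no reset: what is moved stays moved. The work goes in short steps, Python scripts to look and compute and a tool call to move; the robot and the scene stay as the last step left them, time stands still between calls to the robot, and variables do not carry over. Pictures are saved under pics/ and viewed, at most 10 in all, crops included, and the job is handed in when it is done.

Besides the shell and the picture viewer there is one more tool, called after "Call:" as a command line: name --pt "numbers of a row" for each row, then --argument value for the rest. drive_tool: Moves the arm, as the interface text tells. Its arguments: {"type":"object","properties":{"moves":{"type":"array","items":{"type":"array","items":{"type":"number"}}},"grip_force":{"type":"number"}},"required":["moves"]}

```bash
mkdir -p pics
cat > h.py <<'E'
import numpy as np, cv2
from rig import env
def grab(n,save=None):
    f=env.grab_frame(n)
    if save: cv2.imwrite('pics/'+save,f['image'][:,:,::-1])
    return f
E
python3 - <<'E'
from h import *
for n in ("scene","top"):
    f=grab(n,n+"0.png"); print(n,f['intrinsics'],f['eye'],f['attitude'])
    np.savez(n+"0.npz",im=f['image'],K=f['intrinsics'],eye=f['eye'],R=np.array(f['attitude']))
s=env.sense(); print(s)
E
```

```text
scene [[404.37559776   0.         277.64468555]
 [  0.         404.37559776 209.12763865]
 [  0.           0.           1.        ]] [0.95612634 0.35348211 0.55077287] [ 0.35832898  0.82949038 -0.39800838 -0.15854141]
top [[421.72700408   0.         283.9580826 ]
 [  0.         421.72700408 205.04240464]
 [  0.           0.           1.        ]] [ 0.44216345 -0.06419455  0.77745731] [-0.69348108  0.71473173 -0.05919051  0.06884053]
{'time_s': 0.1, 'joints': array([ 1.21318754e+00,  1.16445316e-01,  1.44221306e+00,  2.94116454e-05,
        1.58398474e+00, -3.77974678e-02]), 'qvel': array([ 0.00135427, -0.00307772, -0.00038527,  0.00097351,  0.00292166,
        0.00014578]), 'effort': array([ 1.89182065e-03, -7.33672929e+01, -6.33784819e+01, -3.63731692e-05,
        5.26550808e-03,  4.27130651e-07]), 'tool_pos': array([0.21213828, 0.64058427, 0.19972203]), 'orientation': array([ 1.59224864e-01,  9.87242203e-01, -5.12106754e-04, -1.17581944e-04]), 'force': array([-0.31631288,  0.33481086,  0.36314815]), 'torque': array([-0.0207676 , -0.0058112 ,  0.02315018]), 'finger_force': 0.0, 'width': 0.08551864344674694}
```

View pics/top0.png

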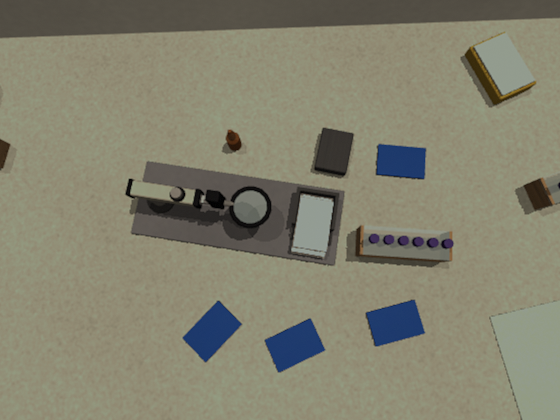

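View pics/scene0.png

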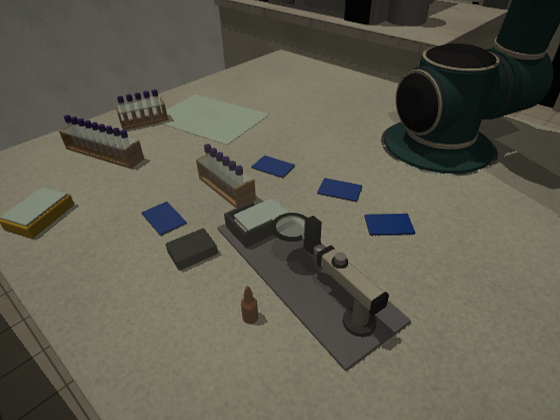

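Top view: base corners near (147,163), (343,190), (337,263), (133,234); plate tray at (313,222), knob (214,199), button (177,193), lens (250,207). The tube rack is at right (404,243), the tin (334,151), the dropper (234,140).

```bash
cat >> h.py <<'E'
from scipy.spatial.transform import Rotation as Ro
def ray(f,uv,z):
    K,R,e=f['K'],Ro.from_quat(f['R']).as_matrix(),f['eye']
    d=np.c_[np.atleast_2d(uv),np.ones(len(np.atleast_2d(uv)))]@np.linalg.inv(K).T@R.T
    return e+d*((z-e[2])/d[:,2])[:,None]
def proj(f,P):
    R=Ro.from_quat(f['R']).as_matrix(); p=(np.atleast_2d(P)-f['eye'])@R@f['K'].T
    return p[:,:2]/p[:,2:]
E
python3 - <<'E'
from h import *
f=np.load('top0.npz'); im=f['im']
print(im[225,140],im[180,170],im[230,200],im[255,330],im[300,200],im[70,100])
hsv=cv2.cvtColor(im,cv2.COLOR_RGB2HSV); print(hsv[230,200],hsv[300,200],hsv[225,313])
m=((im.max(2)<125)).astype(np.uint8)
m[:155]=0;m[268:]=0;m[:,:125]=0;m[:,350:]=0
m=cv2.morphologyEx(m,cv2.MORPH_CLOSE,np.ones((5,5)))
# fit each base edge from mask boundary: outermost pixels
def fit(pts):
    pts=np.array(pts,np.float32)
    for _ in range(3):
        vx,vy,x,y=cv2.fitLine(pts,cv2.DIST_HUBER,0,.01,.01).ravel()
        r=abs((pts[:,0]-x)*vy-(pts[:,1]-y)*vx); pts=pts[r<max(1,2*np.median(r))]
    print(len(pts),r.mean()); return np.cross([x,y,1],[x+vx,y+vy,1])
col=lambda c:np.where(m[:,c])[0]; row=lambda r:np.where(m[r])[0]
T=fit([(c,col(c)[0]-.5) for c in range(155,340,2) if len(col(c))])
B=fit([(c,col(c)[-1]+.5) for c in range(140,334,2)])
L=fit([(row(r)[0]-.5,r) for r in range(205,230)])
Rr=fit([(row(r)[-1]+.5,r) for r in range(195,260)])
C=[]
for a,b in((T,L),(T,Rr),(B,Rr),(B,L)):
    p=np.cross(a,b);C.append(p[:2]/p[2])
C=np.array(C);print(C)
W=ray(f,C,.008);print(W)
print([np.linalg.norm(W[i]-W[i-1]) for i in range(4)])
V=np.array([[70,230],[70,-150],[-70,-150],[-70,230]])/1000
a=V-V.mean(0);b=W[:,:2]-W[:,:2].mean(0)
th=np.arctan2((a[:,0]*b[:,1]-a[:,1]*b[:,0]).sum(),(a*b).sum())
Rm=np.array([[np.cos(th),-np.sin(th)],[np.sin(th),np.cos(th)]])
t=W[:,:2].mean(0)-Rm@V.mean(0);print('yaw',th,'t',t)
np.savez('pose.npz',R=Rm,t=t,th=th)
# checks
v=np.array([[0,-45,121],[0,65,137],[0,130,112],[0,10,89],[50,-132,44],[50,-68,44],[-10,-132,44],[-10,-68,44],[-40,-130,38],[-40,-70,38]])/1000
w=np.c_[v[:,:2]@Rm.T+t,v[:,2]]
p=proj(f,w);print(np.c_[v,p,w].round(3))
f2=dict(np.load('scene0.npz')); p2=proj(f2,w)
def draw(im,p,box,s,n):
    o=cv2.resize(im[box[1]:box[3],box[0]:box[2],::-1],None,fx=s,fy=s,interpolation=cv2.INTER_CUBIC)
    for q in p: cv2.circle(o,tuple(int(k) for k in (q-np.array(box[:2])+.5)*s),2,(0,0,255),-1)
    return o
A=draw(im,p,(120,150,350,275),3.4,'');Bm=draw(f2['im'],p2,(210,190,410,290),3.4*230/200,'')
w_=min(A.shape[1],Bm.shape[1]);
o=np.vstack([A[:,:w_],Bm[:,:w_]]); o=cv2.resize(o,None,fx=min(1,600/o.shape[0]),fy=min(1,600/o.shape[0]));cv2.imwrite('pics/chk.png',o);print(o.shape)
E
```

```text
[94 88 82] [96 90 84] [88 83 78] [97 91 85] [146 144 119] [146 142 118]
[15 29 88] [ 28  47 146] [ 60  15 156]
78 0.2739763
97 0.29360557
25 0.95840555
31 0.84701735
[[123.78346602 157.02680073]
 [342.02775314 190.11963383]
 [352.08354243 269.28736029]
 [132.77525552 234.31962005]]
[[ 0.68609983  0.24696093  0.008     ]
 [ 0.60820171 -0.16464318  0.008     ]
 [ 0.46197228 -0.17490501  0.008     ]
 [ 0.53738261  0.22435795  0.008     ]]
[np.float64(0.15042508443943728), np.float64(0.41891056073692107), np.float64(0.1465890618764279), np.float64(0.406322070717399)]
yaw -0.1523666916869368 t [ 0.567343   -0.00659391]
[[ 0.00000e+00 -4.50000e-02  1.21000e-01  2.80289e+02  2.06480e+02
   5.61000e-01 -5.10000e-02  1.21000e-01]
 [ 0.00000e+00  6.50000e-02  1.37000e-01  2.09847e+02  1.96272e+02
   5.77000e-01  5.80000e-02  1.37000e-01]
 [ 0.00000e+00  1.30000e-01  1.12000e-01  1.73195e+02  1.94646e+02
   5.87000e-01  1.22000e-01  1.12000e-01]
 [ 0.00000e+00  1.00000e-02  8.90000e-02  2.47934e+02  2.05960e+02
   5.69000e-01  3.00000e-03  8.90000e-02]
 [ 5.00000e-02 -1.32000e-01  4.40000e-02  3.33515e+02  1.92430e+02
   5.97000e-01 -1.45000e-01  4.40000e-02]
 [ 5.00000e-02 -6.80000e-02  4.40000e-02  2.97686e+02  1.88214e+02
   6.06000e-01 -8.10000e-02  4.40000e-02]
 [-1.00000e-02 -1.32000e-01  4.40000e-02  3.29998e+02  2.25740e+02
   5.37000e-01 -1.36000e-01  4.40000e-02]
 [-1.00000e-02 -6.80000e-02  4.40000e-02  2.93666e+02  2.21354e+02
   5.47000e-01 -7.20000e-02  4.40000e-02]
 [-4.00000e-02 -1.30000e-01  3.80000e-02  3.26765e+02  2.42933e+02
   5.08000e-01 -1.29000e-01  3.80000e-02]
 [-4.00000e-02 -7.00000e-02  3.80000e-02  2.92739e+02  2.38770e+02
   5.17000e-01 -7.00000e-02  3.80000e-02]]
(600, 575, 3)
```

View pics/chk.png

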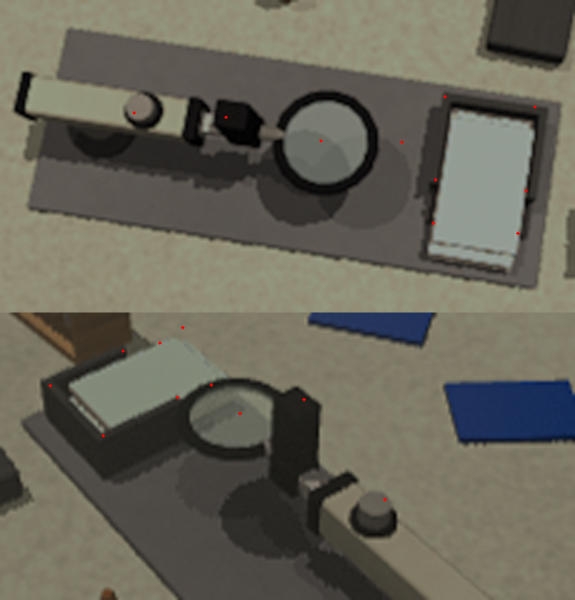

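```bash
cat > fit.py <<'E'
from h import *
f=np.load('top0.npz'); im=f['im']
m=((im.max(2)<120)).astype(np.uint8)
m[:155]=0;m[268:]=0;m[:,:125]=0;m[:,346:]=0
def fit(pts):
    pts=np.array(pts,np.float32)
    for _ in range(3):
        vx,vy,x,y=cv2.fitLine(pts,cv2.DIST_HUBER,0,.01,.01).ravel()
        r=abs((pts[:,0]-x)*vy-(pts[:,1]-y)*vx); pts=pts[r<max(.8,2*np.median(r))]
    print(len(pts),r.mean()); return np.cross([x,y,1],[x+vx,y+vy,1])
col=lambda c:np.where(m[:,c])[0]; row=lambda r:np.where(m[r])[0]
T=fit([(c,col(c)[0]-.5) for c in range(155,340,2) if len(col(c))])
B=fit([(c,col(c)[-1]+.5) for c in range(140,330,2)])
L=fit([(row(r)[0]-.5,r) for r in [*range(166,177),*range(221,232)]])
Rr=fit([(row(r)[-1]+.5,r) for r in [*range(195,226),*range(245,260)]])
C=[]
for a,b in((T,L),(T,Rr),(B,Rr),(B,L)):
    p=np.cross(a,b);C.append(p[:2]/p[2])
C=np.array(C);print(C)
W=ray(f,C,.008);print(W)
print([np.linalg.norm(W[i]-W[i-1]) for i in range(4)])
V=np.array([[70,230],[70,-150],[-70,-150],[-70,230]])/1000
a=V-V.mean(0);b=W[:,:2]-W[:,:2].mean(0)
th=np.arctan2((a[:,0]*b[:,1]-a[:,1]*b[:,0]).sum(),(a*b).sum())
Rm=np.array([[np.cos(th),-np.sin(th)],[np.sin(th),np.cos(th)]])
t=W[:,:2].mean(0)-Rm@V.mean(0);print('yaw',th,'t',t)
np.savez('pose.npz',R=Rm,t=t,th=th)
v=np.array([[0,65,137],[0,130,112],[0,10,89],[50,-132,44],[50,-68,44],[-10,-132,44],[-10,-68,44],[-40,-130,38],[-40,-70,38],[70,230,8],[-70,-150,8]])/1000
w=np.c_[v[:,:2]@Rm.T+t,v[:,2]]
p=proj(f,w)
f2=dict(np.load('scene0.npz')); p2=proj(f2,w)
def draw(im,p,box,s):
    o=cv2.resize(im[box[1]:box[3],box[0]:box[2],::-1],None,fx=s,fy=s,interpolation=cv2.INTER_CUBIC)
    for q in p: cv2.circle(o,tuple(int(k) for k in (q-np.array(box[:2])+.5)*s),1,(0,0,255),-1)
    return o
A=draw(im,p,(120,150,350,275),2.5);Bm=draw(f2['im'],p2,(210,190,410,300),2.875)
w_=min(A.shape[1],Bm.shape[1])
o=np.vstack([A[:,:w_],Bm[:,:w_]])[:600];cv2.imwrite('pics/chk2.png',o)
# plate stack outline in top view
hsv=cv2.cvtColor(im,cv2.COLOR_RGB2HSV)
# current plate ends (bright): columns along tray
s=env.sense();TR=Ro.from_quat(s['orientation']).as_matrix()
print('tool axes',TR.round(3))
E
python3 fit.py
```

```text
78 0.24977387
93 0.2786452
22 0.24620968
45 0.29639366
[[146.69504915 160.56918286]
 [344.50774566 190.55431011]
 [334.24859824 266.24728348]
 [129.80759297 233.64058895]]
[[ 0.67761495  0.20283599  0.008     ]
 [ 0.60722558 -0.16920531  0.008     ]
 [ 0.46832489 -0.14314343  0.008     ]
 [ 0.53880915  0.22990456  0.008     ]]
[np.float64(0.14142049637675935), np.float64(0.37864151245498723), np.float64(0.14132453477288368), np.float64(0.3796483007065818)]
yaw -0.18712585871532628 t [ 0.56555221 -0.00920377]
tool axes [[-0.949  0.314 -0.   ]
 [ 0.314  0.949 -0.001]
 [ 0.    -0.001 -1.   ]]
```

View pics/chk2.png

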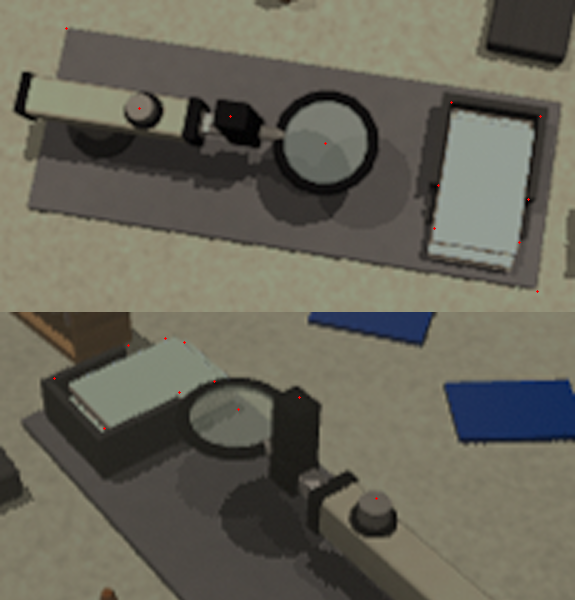

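The fit is good: base sides measure 141/379 mm against the true 140/380, and the projected dots land on the knob, button, lens and tray corners. The protruding plates are at the near end. Next I go in front of the tray with the fingers shut and aligned to the viewer.

Call:
drive_tool --pt "-0.459 -0.617 0.08 -7.6 1" --pt "-0.459 -0.617 0.08 -7.6 1" --pt "-0.459 -0.617 0.08 -7.6 1" --pt "-0.459 -0.617 0.08 -7.6 1" --pt "-0.459 -0.617 0.08 -7.6 1" --pt "-0.459 -0.617 0.08 -7.6 1" --pt "-0.459 -0.617 0.08 -7.6 1" --pt "-0.459 -0.617 0.08 -7.6 1" --pt "-0.459 -0.617 0.08 -7.6 1" --pt "-0.459 -0.617 0.08 -7.6 1" --pt "-0.459 -0.617 0.08 -7.6 1" --pt "-0.459 -0.617 0.08 -7.6 1" --pt "-0.459 -0.617 0.08 -7.6 1" --pt "-0.459 -0.617 0.08 -7.6 1" --pt "-0.459 -0.617 0.08 -7.6 1" --pt "-0.459 -0.617 0.08 -7.6 1" --pt "-0.459 -0.617 0.08 -7.6 1" --pt "-0.459 -0.617 0.08 -7.6 1" --pt "-0.459 -0.617 0.08 -7.6 1" --pt "-0.459 -0.617 0.08 -7.6 1" --grip_force 40

```text
time_s: 2.1
tool_pos: [0.4539, -0.0883, 0.1206]
orientation: [0.093, 0.996, 0.0, 0.0]
force: [0.0, 0.2, 0.1]
width: 0.0001
finger_force: 0.0
```

```bash
cat >> h.py <<'E'
def where():
    s=env.sense();P=np.load('pose.npz');R,t=P['R'],P['t']
    v=R.T@(s['tool_pos'][:2]-t);X=Ro.from_quat(s['orientation']).as_matrix()
    ty=X[:2,1]@R
    F=np.r_[R.T@s['force'][:2],s['force'][2]]
    print('t',s['time_s'],'viewer mm',(1e3*np.r_[v,s['tool_pos'][2]]).round(1),'tooly err deg',np.degrees(np.arctan2(-ty[0],ty[1])).round(2),'tilt',X[2].round(3),'Fviewer',F.round(1),'w',round(s['width'],4),'ff',s['finger_force'])
E
python3 - <<'E'
from h import *
where()
f=np.load('top0.npz');P=np.load('pose.npz')
for p,z in(((357,226),.089),((357,250),.05),((357,250),.089)): print((ray(f,[p],z)[0,:2]-P['t'])@P['R'])
g=grab('wrist','w1.png');g2=grab('top')['image'][160:290,230:450]
cv2.imwrite('pics/w1.png',np.hstack([g['image'][:,:,::-1][::2,::2],cv2.resize(g2[:,:,::-1],(355,210))]))
E
```

```text
t 2.1 viewer mm [-95.  -98.5 120.6] tooly err deg 0.08 tilt [-0.  0. -1.] Fviewer [-0.   0.2  0.1] w 0.0001 ff 0.0
[-0.00423452 -0.16989325]
[-0.0393454  -0.18042544]
[-0.04318714 -0.17487988]
```

View pics/w1.png

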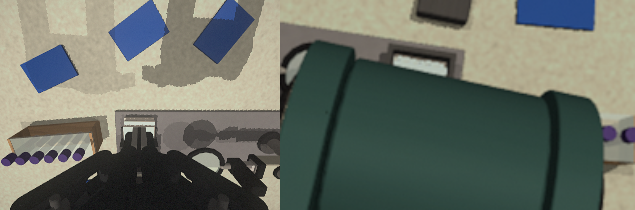

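The wrist view shows the tray and stack at (140,125) of the left half, straight ahead of the fingers, with the rack well clear to the side. Next I descend and push.

Call:
drive_tool --pt "0 -0.0015 0.04 0 1" --pt "0 -0.0015 0.08 0 1" --pt "0 -0.0015 0.104 0 1" --pt "0 -0.0015 0.1085 0 1" --pt "0 -0.0015 0.1085 0 1" --pt "-0.008 -0.0015 0.1085 0 1" --pt "-0.014 -0.0015 0.1085 0 1" --pt "-0.018 -0.0015 0.1085 0 1" --pt "-0.022 -0.0015 0.1085 0 1" --pt "-0.026 -0.0015 0.1085 0 1" --pt "-0.03 -0.0015 0.1085 0 1" --pt "-0.034 -0.0015 0.1085 0 1" --pt "-0.037 -0.0015 0.1085 0 1" --pt "-0.039 -0.0015 0.1085 0 1"

```text
time_s: 3.6
tool_pos: [0.4922, -0.098, 0.0119]
orientation: [0.093, 0.996, -0.0, -0.0]
force: [0.2, 0.2, 0.8]
width: -0.0
finger_force: 0.0
```

```bash
python3 -c "
from h import *
where()"
```

```text
t 3.6 viewer mm [ -55.5 -100.9   11.9] tooly err deg -0.0 tilt [ 0. -0. -1.] Fviewer [0.1 0.2 0.8] w -0.0 ff 0.0
```

Call:
drive_tool --pt "-0.001 0 0 0 1" --pt "-0.002 0 0 0 1" --pt "-0.003 0 0 0 1" --pt "-0.004 0 0 0 1" --pt "-0.0045 0 0 0 1"

```text
time_s: 4.1
tool_pos: [0.4965, -0.0988, 0.0119]
orientation: [0.093, 0.996, -0.0, 0.0]
force: [-0.0, -0.5, 0.9]
width: -0.0004
finger_force: 0.0
```

```bash
python3 -c "
from h import *
where()
g=grab('wrist','w2.png')['image'];g2=grab('scene')['image'][170:270,210:330]
cv2.imwrite('pics/w2.png',np.hstack([cv2.resize(g[:,:,::-1],(400,300)),cv2.resize(g2[:,:,::-1],(360,300))]))"
```

```text
t 4.1 viewer mm [ -51.2 -100.9   11.9] tooly err deg -0.0 tilt [-0. -0. -1.] Fviewer [ 0.1 -0.5  0.9] w -0.0004 ff 0.0
```

View pics/w2.png

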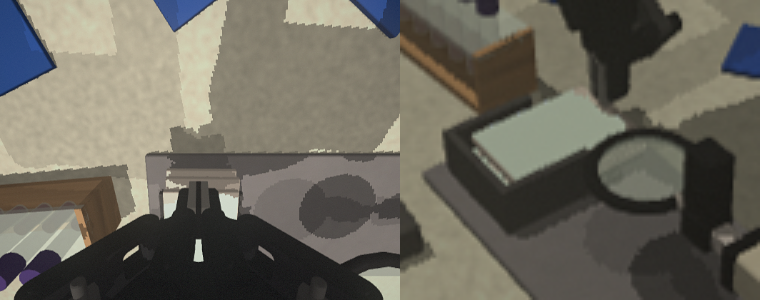

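Run:
```python
from h import *
f=env.grab_frame('wrist');P=np.load('pose.npz')
f={'K':f['intrinsics'],'R':f['attitude'],'eye':f['eye'],'im':f['image']}
v=np.array([[-51,-101,12],[-40,-70,38],[-40,-130,38],[-64,-100,20],[-70,-150,8],[50,-68,44],[-10,-68,44],[-10,-132,44]])/1e3
w=np.c_[v[:,:2]@P['R'].T+P['t'],v[:,2]];p=proj(f,w)
print(np.c_[v,p].round(3)); print((f['eye'][:2]-P['t'])@P['R'],f['eye'][2])
o=f['im'][:,:,::-1].copy()[190:340,180:380];o=cv2.resize(o,None,fx=4,fy=4)
for i,q in enumerate(p):
  c=tuple(int(k) for k in (q-[180,190]+.5)*4);cv2.circle(o,c,4,(0,0,255),-1);cv2.putText(o,str(i),c,0,.6,(255,0,0),2)
cv2.imwrite('pics/w3.png',o)
```

```text
[[-5.10000e-02 -1.01000e-01  1.20000e-02  2.78134e+02  2.44572e+02]
 [-4.00000e-02 -7.00000e-02  3.80000e-02  3.32936e+02  2.81702e+02]
 [-4.00000e-02 -1.30000e-01  3.80000e-02  2.26996e+02  2.81672e+02]
 [-6.40000e-02 -1.00000e-01  2.00000e-02  2.79843e+02  2.30358e+02]
 [-7.00000e-02 -1.50000e-01  8.00000e-03  2.00452e+02  2.14341e+02]
 [ 5.00000e-02 -6.80000e-02  4.40000e-02  3.29568e+02  4.09623e+02]
 [-1.00000e-02 -6.80000e-02  4.40000e-02  3.35216e+02  3.32695e+02]
 [-1.00000e-02 -1.32000e-01  4.40000e-02  2.24598e+02  3.32656e+02]]
[-0.13120716 -0.10134908] 0.18585563987061546
```

View pics/w3.png

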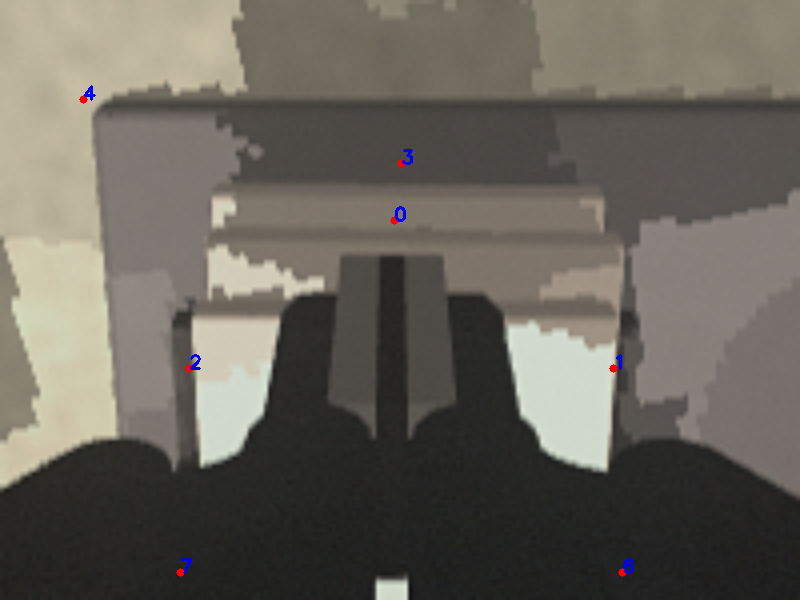

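Run:
```python
from h import *
f=env.grab_frame('wrist');P=np.load('pose.npz')
W={'K':f['intrinsics'],'R':f['attitude'],'eye':f['eye'],'im':f['image']}
f=env.grab_frame('scene')
S={'K':f['intrinsics'],'R':f['attitude'],'eye':f['eye'],'im':f['image']}
def p(c,v): v=np.array(v,float)/1e3;return proj(c,np.c_[v[:,:2]@P['R'].T+P['t'],v[:,2]])
print('wrist optical axis viewer', np.r_[P['R'].T@Ro.from_quat(W['R']).as_matrix()[:2,2],Ro.from_quat(W['R']).as_matrix()[2,2]], W['K'][0,0])
for x in(-62,-51,-40): print(x,[p(W,[[x,-101,z]])[0].round(0).tolist() for z in(12,20,26,32,38,44)])
v=[[-51,-101,12],[-51,-101,38],[-40,-70,38],[-40,-130,38],[-52,-70,38],[-52,-130,38],[-60,-70,20],[-60,-130,20]]
q=p(S,v);print(q.round(1))
o=cv2.resize(S['im'][160:260,215:335,::-1],None,fx=5,fy=5,interpolation=cv2.INTER_CUBIC)
for i,k in enumerate(q):
  c=tuple(int(j) for j in (k-[215,160]+.5)*5);cv2.circle(o,c,3,(0,0,255),-1);cv2.putText(o,str(i),c,0,.6,(255,0,0),2)
cv2.imwrite('pics/s3.png',o)
```

```text
wrist optical axis viewer [ 3.11446703e-01 -4.20822094e-04 -9.50263529e-01] 298.2368533073839
-62 [[278.0, 229.0], [278.0, 234.0], [278.0, 238.0], [278.0, 242.0], [278.0, 246.0], [278.0, 251.0]]
-51 [[278.0, 245.0], [278.0, 250.0], [278.0, 255.0], [278.0, 259.0], [278.0, 264.0], [278.0, 270.0]]
-40 [[278.0, 260.0], [278.0, 266.0], [278.0, 271.0], [278.0, 276.0], [278.0, 282.0], [278.0, 288.0]]
[[279.7 213.4]
 [279.5 203.6]
 [284.1 213.5]
 [267.  198.6]
 [289.  211.2]
 [271.8 196.5]
 [292.2 216.5]
 [275.1 201.9]]
```

View pics/s3.png

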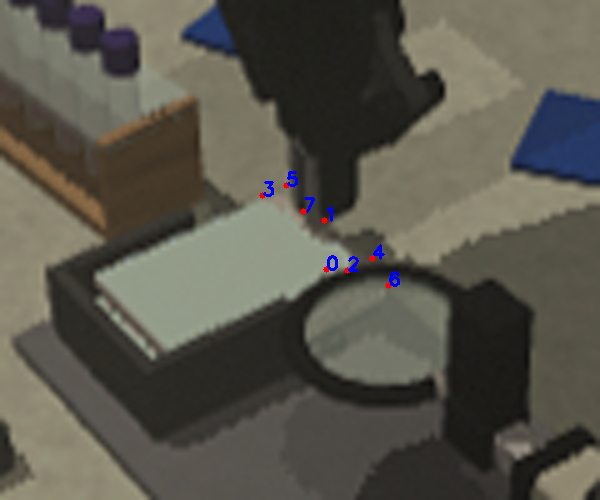

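The scene view shows the stack still out and the fingers near its outer end, with no force read yet, so I push further in small steps.

Call:
drive_tool --pt "-0.001 0 0 0 1" --pt "-0.002 0 0 0 1" --pt "-0.003 0 0 0 1" --pt "-0.004 0 0 0 1"

```text
time_s: 4.75
tool_pos: [0.5005, -0.0996, 0.0119]
orientation: [0.093, 0.996, -0.0, -0.0]
force: [0.1, -0.3, 0.2]
width: -0.0002
finger_force: 0.0
```

```bash
python3 -c "
from h import *
where()
g=grab('wrist','w4.png')['image'];cv2.imwrite('pics/w4.png',cv2.resize(g[190:340,180:380,::-1],None,fx=4,fy=4))
g=grab('top','t4.png')"
```

```text
t 4.75 viewer mm [ -47.2 -100.9   11.9] tooly err deg -0.0 tilt [ 0. -0. -1.] Fviewer [ 0.2 -0.3  0.2] w -0.0002 ff 0.0
```

View pics/w4.png

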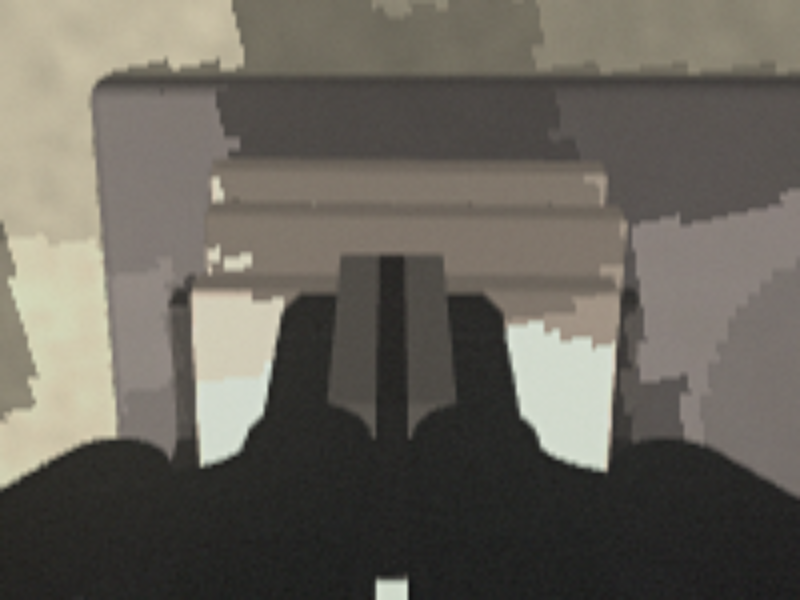

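The wrist view shows the plates have not moved: the strips shifted with the scene and the fingertips appear above the stack, with zero force. So the real tips may stand higher than the reported TCP. I will back off and probe the bench by force.

Call:
drive_tool --pt "0.03 0 0 0 1" --pt "0.055 0 0 0 1" --pt "0.055 0 0.005 0 1" --pt "0.055 0 0.009 0 1" --pt "0.055 0 0.01 0 1" --pt "0.055 0 0.01 0 1"

```text
time_s: 5.45
tool_pos: [0.4467, -0.0894, 0.0017]
orientation: [0.093, 0.996, 0.0, -0.0]
force: [-0.2, -0.2, 0.7]
width: 0.0
finger_force: 0.0
```

```bash
python3 -c "
from h import *
where()
f=env.grab_frame('wrist');np.savez('w5.npz',im=f['image'],K=f['intrinsics'],eye=f['eye'],R=f['attitude'])
P=np.load('pose.npz');f=np.load('w5.npz');im=f['im'].max(2)
# row profiles along stack away from fingers, left and right columns
for c in (240,250,310,320): print(c,im[190:330:2,c].tolist())
for x,y,z in((-70,-100,8),(-64,-100,14),(-40,-100,14),(-40,-100,38),(-60,-100,38),(-64,-100,20)):
  print(x,z,proj(f,np.r_[P['R']@[x/1e3,y/1e3]+P['t'],z/1e3])[0].round(1))
"
```

```text
t 5.45 viewer mm [-101.8 -100.9    1.7] tooly err deg 0.0 tilt [ 0.001  0.    -1.   ] Fviewer [-0.2 -0.3  0.7] w 0.0 ff 0.0
240 [103, 102, 103, 101, 103, 102, 103, 104, 106, 105, 104, 105, 103, 103, 100, 99, 102, 105, 102, 145, 169, 167, 169, 174, 179, 177, 174, 174, 173, 173, 167, 183, 192, 192, 190, 191, 191, 191, 190, 190, 190, 189, 190, 189, 190, 190, 190, 189, 192, 160, 107, 61, 67, 97, 123, 119, 62, 38, 45, 39, 38, 33, 34, 38, 34, 32, 37, 35, 33, 31]
250 [108, 105, 105, 104, 106, 103, 105, 106, 109, 109, 106, 110, 105, 104, 105, 108, 104, 103, 103, 101, 149, 173, 170, 168, 169, 172, 171, 171, 174, 173, 171, 194, 190, 190, 189, 189, 187, 192, 196, 113, 54, 39, 46, 44, 48, 46, 49, 42, 43, 45, 45, 43, 45, 41, 40, 39, 40, 40, 35, 39, 36, 32, 37, 39, 35, 35, 33, 28, 31, 31]
310 [122, 124, 125, 98, 101, 101, 105, 105, 102, 104, 103, 103, 105, 102, 102, 100, 102, 102, 100, 101, 101, 101, 102, 100, 124, 125, 123, 198, 193, 191, 193, 192, 191, 191, 190, 192, 191, 191, 191, 193, 189, 192, 191, 193, 193, 191, 192, 191, 193, 125, 92, 62, 50, 36, 39, 44, 40, 38, 38, 36, 34, 36, 33, 36, 34, 34, 35, 28, 34, 31]
320 [126, 129, 126, 128, 129, 117, 102, 102, 97, 99, 101, 119, 127, 128, 125, 126, 113, 101, 101, 99, 113, 122, 126, 128, 169, 193, 191, 191, 190, 191, 192, 192, 192, 191, 191, 190, 190, 190, 189, 191, 193, 191, 188, 191, 190, 191, 190, 191, 192, 107, 91, 59, 64, 94, 116, 122, 126, 95, 36, 38, 40, 39, 33, 33, 38, 32, 36, 33, 34, 35]
-70 8 [279.7 293.1]
-64 14 [279.7 306.6]
-40 14 [279.6 337.4]
-40 38 [279.9 366.7]
-60 38 [280.  338.9]
-64 20 [279.8 312.6]
```

Call:
drive_tool --pt "0 0 0.001 0 1" --pt "0 0 0.002 0 1" --pt "0 0 0.003 0 1" --pt "0 0 0.003 0 1"

```text
time_s: 5.9
tool_pos: [0.4463, -0.0893, -0.0013]
orientation: [0.093, 0.996, 0.0, -0.0]
force: [-0.3, -0.2, 0.4]
width: -0.0001
finger_force: 0.0
```

Call:
drive_tool --pt "0 0 0.002 0 1" --pt "0 0 0.004 0 1" --pt "0 0 0.006 0 1" --pt "0 0 0.007 0 1"

```text
time_s: 6.3
tool_pos: [0.4462, -0.0893, -0.0084]
orientation: [0.093, 0.996, 0.0, -0.0]
force: [0.9, 0.5, 0.1]
width: 0.0001
finger_force: 0.0
```

Run:
```python
from h import *
where()
f=env.grab_frame('scene');g=env.grab_frame('wrist')
P=np.load('pose.npz');s=env.sense();c={'K':f['intrinsics'],'R':f['attitude'],'eye':f['eye']}
o=f['image'][110:230,220:340,::-1];o=cv2.resize(o,None,fx=4.5,fy=4.5,interpolation=cv2.INTER_CUBIC)
for i,dz in enumerate((0,.02,.04,.06)):
  q=proj(c,s['tool_pos']+[0,0,dz])[0];k=tuple(int(j) for j in (q-[220,110]+.5)*4.5);cv2.circle(o,k,3,(0,0,255),-1)
w=cv2.resize(g['image'][:,:,::-1],(240,180))
z=np.zeros((540,240,3),np.uint8);z[:180]=w
cv2.imwrite('pics/s6.png',np.hstack([o,z]))
```

```text
t 6.3 viewer mm [-102.4 -100.9   -8.4] tooly err deg -0.0 tilt [ 0. -0. -1.] Fviewer [0.8 0.7 0.1] w 0.0001 ff 0.0
```

View pics/s6.png

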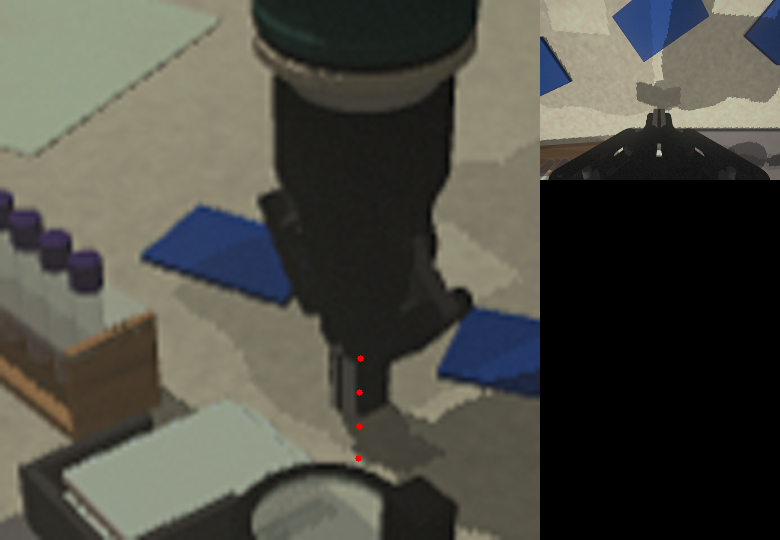

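The scene view puts the fingertips at pixel (360,415), about 27 mm above the projected TCP (360,458). So the reported TCP lies about 27 mm beyond the real tips. I measure this exactly by touching the bench.

Call:
drive_tool --pt "0 0 0.006 0 1" --pt "0 0 0.011 0 1" --pt "0 0 0.0135 0 1" --pt "0 0 0.0135 0 1"

```text
time_s: 6.8
tool_pos: [0.446, -0.0892, -0.0222]
orientation: [0.093, 0.996, 0.0, -0.0]
force: [1.2, 0.2, 0.4]
width: 0.0003
finger_force: 0.0
```

Call:
drive_tool --pt "0 0 0.001 0 1" --pt "0 0 0.002 0 1" --pt "0 0 0.003 0 1"

```text
time_s: 7.1
tool_pos: [0.4464, -0.0893, -0.0245]
orientation: [0.093, 0.996, -0.0, 0.0]
force: [1.7, -0.2, 0.9]
width: 0.0001
finger_force: 0.0
```

Call:
drive_tool --pt "0 0 0.001 0 1" --pt "0 0 0.002 0 1" --pt "0 0 0.002 0 1"

```text
time_s: 7.4
tool_pos: [0.4462, -0.0893, -0.0267]
orientation: [0.093, 0.996, 0.0, -0.0]
force: [0.8, 0.4, 0.6]
width: 0.0004
finger_force: 0.0
```

Call:
drive_tool --pt "0 0 0.001 0 1" --pt "0 0 0.0015 0 1" --pt "0 0 0.0015 0 1"

```text
time_s: 7.7
tool_pos: [0.4463, -0.0893, -0.0282]
orientation: [0.093, 0.996, 0.0, -0.0]
force: [-0.2, -0.2, -0.4]
width: 0.0002
finger_force: 0.0
```

Call:
drive_tool --pt "0 0 0.001 0 1" --pt "0 0 0.0015 0 1" --pt "0 0 0.0015 0 1"

```text
time_s: 8.0
tool_pos: [0.4462, -0.0893, -0.0297]
orientation: [0.093, 0.996, 0.0, -0.0]
force: [0.7, 0.1, 0.4]
width: -0.0001
finger_force: 0.0
```

Call:
drive_tool --pt "0 0 0.001 0 1" --pt "0 0 0.0015 0 1" --pt "0 0 0.0015 0 1"

```text
time_s: 8.3
tool_pos: [0.4463, -0.0893, -0.0309]
orientation: [0.093, 0.996, 0.0, -0.0]
force: [-2.5, 0.8, 3.7]
width: 0.0002
finger_force: 2.4
```

Call:
drive_tool --pt "0 0 0.001 0 1" --pt "0 0 0.0015 0 1" --pt "0 0 0.0015 0 1"

```text
time_s: 8.6
tool_pos: [0.4464, -0.0894, -0.031]
orientation: [0.093, 0.996, -0.0, -0.0]
force: [-16.1, 4.4, 28.8]
width: 0.0001
finger_force: 14.2
```

Call:
drive_tool --pt "0 0 0.001 0 1" --pt "0 0 0.0015 0 1" --pt "0 0 0.0015 0 1"

```text
time_s: 8.9
tool_pos: [0.4465, -0.0894, -0.0311]
orientation: [0.093, 0.996, -0.0, -0.0]
force: [-27.2, 6.8, 51.2]
width: -0.0003
finger_force: 25.9
```

Contact with the bench comes at reported z = −30.8 mm, so true tip z = reported + 31 mm. I lift to a true height of about 11.5 mm and push.

Call:
drive_tool --pt "0 0 -0.0145 0 1" --pt "0 0 -0.0145 0 1" --pt "-0.012 0 -0.0145 0 1" --pt "-0.02 0 -0.0145 0 1" --pt "-0.024 0 -0.0145 0 1" --pt "-0.028 0 -0.0145 0 1" --pt "-0.032 0 -0.0145 0 1" --pt "-0.036 0 -0.0145 0 1" --pt "-0.04 0 -0.0145 0 1" --pt "-0.043 0 -0.0145 0 1"

```text
time_s: 9.9
tool_pos: [0.4888, -0.0974, -0.0197]
orientation: [0.093, 0.996, 0.0, -0.0]
force: [-0.9, 0.1, -0.3]
width: 0.0
finger_force: 0.3
```

```bash
python3 -c "
from h import *
where()"
```

```text
t 9.9 viewer mm [ -59.  -100.9  -19.7] tooly err deg -0.0 tilt [ 0.  0. -1.] Fviewer [-0.9 -0.1 -0.3] w 0.0 ff 0.3417041106149554
```

Call:
drive_tool --pt "-0.002 0 0 0 1" --pt "-0.004 0 0 0 1" --pt "-0.006 0 0 0 1"

```text
time_s: 10.2
tool_pos: [0.4945, -0.0984, -0.0196]
orientation: [0.093, 0.996, -0.0, -0.0]
force: [-1.0, 1.0, -0.6]
width: 0.0001
finger_force: 0.4
```

Call:
drive_tool --pt "-0.001 0 0 0 1" --pt "-0.002 0 0 0 1" --pt "-0.002 0 0 0 1"

```text
time_s: 10.5
tool_pos: [0.4966, -0.0988, -0.0196]
orientation: [0.093, 0.996, -0.0, 0.0]
force: [0.1, -0.5, -0.0]
width: -0.0002
finger_force: 0.0
```

Call:
drive_tool --pt "-0.001 0 0 0 1" --pt "-0.001 0 0 0 1"

```text
time_s: 10.7
tool_pos: [0.4975, -0.099, -0.0195]
orientation: [0.093, 0.996, -0.0, 0.0]
force: [0.2, -1.1, 0.0]
width: 0.0001
finger_force: 0.0
```

Call:
drive_tool --pt "-0.001 0 0 0 1" --pt "-0.001 0 0 0 1"

```text
time_s: 10.9
tool_pos: [0.4985, -0.0992, -0.0196]
orientation: [0.093, 0.996, -0.0, 0.0]
force: [-0.7, -0.0, -0.6]
width: -0.0002
finger_force: 0.0
```

Call:
drive_tool --pt "-0.001 0 0 0 1" --pt "-0.001 0 0 0 1"

```text
time_s: 11.1
tool_pos: [0.4986, -0.0992, -0.0198]
orientation: [0.093, 0.996, 0.0, -0.001]
force: [-9.1, 1.8, 4.6]
width: 0.0
finger_force: 4.0
```

Call:
drive_tool --pt "-0.001 0 0 0 1" --pt "-0.001 0 0 0 1"

```text
time_s: 11.3
tool_pos: [0.4985, -0.0992, -0.0201]
orientation: [0.093, 0.996, 0.0, -0.002]
force: [-16.9, 3.4, 7.8]
width: -0.0
finger_force: 8.7
```

Run:
```python
from h import *
where()
f=env.grab_frame('wrist');np.savez('w7.npz',im=f['image'],K=f['intrinsics'],eye=f['eye'],R=f['attitude'])
f=np.load('w7.npz');P=np.load('pose.npz')
for x,y,z in((-70,-100,8),(-40,-80,14),(-40,-80,38),(-35,-65,14)): print(x,y,z,proj(f,np.r_[P['R']@[x/1e3,y/1e3]+P['t'],z/1e3])[0].round(1))
im=f['im']
for c in(215,225,235,330,340): print(c,[(r,int(im[r].max(1)[c])) for r in range(200,330,3)])
```

```text
t 11.3 viewer mm [ -49.1 -100.9  -20.1] tooly err deg 0.0 tilt [ 0.005  0.    -1.   ] Fviewer [-17.3   0.2   7.8] w -0.0 ff 8.73174942098558
-70 -100 8 [280.1 230.1]
-40 -80 14 [317.2 286.2]
-40 -80 38 [323.8 314.8]
-35 -65 14 [344.4 294.2]
215 [(200, 189), (203, 189), (206, 157), (209, 110), (212, 204), (215, 199), (218, 199), (221, 111), (224, 111), (227, 169), (230, 91), (233, 76), (236, 80), (239, 81), (242, 82), (245, 81), (248, 80), (251, 81), (254, 80), (257, 75), (260, 128), (263, 127), (266, 127), (269, 128), (272, 129), (275, 130), (278, 128), (281, 127), (284, 129), (287, 128), (290, 129), (293, 47), (296, 54), (299, 81), (302, 40), (305, 40), (308, 39), (311, 39), (314, 40), (317, 40), (320, 38), (323, 35), (326, 35), (329, 35)]
225 [(200, 160), (203, 119), (206, 118), (209, 121), (212, 120), (215, 121), (218, 121), (221, 116), (224, 114), (227, 114), (230, 86), (233, 75), (236, 78), (239, 79), (242, 79), (245, 80), (248, 79), (251, 78), (254, 79), (257, 79), (260, 108), (263, 124), (266, 128), (269, 126), (272, 127), (275, 127), (278, 128), (281, 126), (284, 129), (287, 
[... 974 characters left out ...]
278, 86), (281, 80), (284, 72), (287, 72), (290, 78), (293, 108), (296, 124), (299, 107), (302, 111), (305, 106), (308, 27), (311, 32), (314, 32), (317, 33), (320, 27), (323, 25), (326, 30), (329, 32)]
340 [(200, 140), (203, 138), (206, 137), (209, 138), (212, 139), (215, 133), (218, 136), (221, 138), (224, 140), (227, 139), (230, 83), (233, 68), (236, 76), (239, 75), (242, 72), (245, 75), (248, 72), (251, 75), (254, 75), (257, 73), (260, 72), (263, 71), (266, 86), (269, 89), (272, 89), (275, 88), (278, 89), (281, 89), (284, 89), (287, 87), (290, 82), (293, 41), (296, 37), (299, 91), (302, 28), (305, 35), (308, 37), (311, 34), (314, 34), (317, 32), (320, 32), (323, 35), (326, 33), (329, 30)]
```

Contact stiffened at TCP x = −49 mm (17 N), which with the finger half-width puts the plate ends at about −40. The stack is home. Next I back off, lift, and go above the button.

Call:
drive_tool --pt "0.02 0 0 0 1" --pt "0.04 0 0 0 1" --pt "0.04 0 -0.05 0 1" --pt "0.04 0 -0.1 0 1" --pt "0.04 0 -0.15 0 1" --pt "0.04 0 -0.15 0 1" --pt "0.02 0.05 -0.15 0 1" --pt "0 0.1 -0.15 0 1" --pt "-0.02 0.15 -0.15 0 1" --pt "-0.04 0.2 -0.15 0 1" --pt "-0.047 0.231 -0.15 0 1" --pt "-0.047 0.231 -0.15 0 1" --pt "-0.047 0.231 -0.15 0 1"

```text
time_s: 12.65
tool_pos: [0.5895, 0.1194, 0.1298]
orientation: [0.093, 0.996, -0.0, -0.0]
force: [0.0, -0.0, 0.3]
width: -0.0003
finger_force: 0.0
```

Run:
```python
from h import *
where()
f=env.grab_frame('top');np.savez('t8.npz',im=f['image'],K=f['intrinsics'],eye=f['eye'],R=f['attitude'])
f=np.load('t8.npz');P=np.load('pose.npz');f0=np.load('top0.npz')
im=f['im'].max(2).astype(np.float32);i0=f0['im'].max(2).astype(np.float32)
# brightness along viewer x at z=38 for 3 lines
xs=np.arange(-72,62,2)
for y in(-85,-100,-115):
  for n,I in(('old',i0),('new',im)):
    v=np.c_[xs,np.full(len(xs),y)]/1e3;p=proj(f,np.c_[v@P['R'].T+P['t'],np.full(len(xs),.038)])
    b=cv2.remap(I,p[:,0].astype(np.float32)[None],p[:,1].astype(np.float32)[None],1)[0]
    print(y,n,' '.join(f'{x}:{int(k)}' for x,k in zip(xs,b) if x<-24 or x>38))
```

```text
t 12.65 viewer mm [ -0.4 130.9 129.8] tooly err deg 0.1 tilt [ 0.001 -0.    -1.   ] Fviewer [ 0.  -0.   0.3] w -0.0003 ff 0.0
-85 old -72:129 -70:83 -68:91 -66:97 -64:74 -62:53 -60:88 -58:108 -56:147 -54:157 -52:158 -50:114 -48:127 -46:157 -44:156 -42:156 -40:156 -38:156 -36:156 -34:155 -32:156 -30:156 -28:156 -26:156 40:150 42:151 44:161 46:117 48:44 50:12 52:29 54:48 56:53 58:70 60:91
-85 new -72:166 -70:108 -68:116 -66:123 -64:121 -62:120 -60:120 -58:120 -56:120 -54:120 -52:121 -50:122 -48:93 -46:62 -44:54 -42:58 -40:97 -38:164 -36:198 -34:198 -32:198 -30:197 -28:197 -26:197 40:197 42:197 44:198 46:199 48:193 50:132 52:60 54:61 56:69 58:90 60:116
-100 old -72:109 -70:74 -68:89 -66:96 -64:83 -62:53 -60:72 -58:118 -56:152 -54:158 -52:148 -50:125 -48:138 -46:157 -44:156 -42:155 -40:156 -38:156 -36:156 -34:156 -32:156 -30:156 -28:156 -26:156 40:150 42:150 44:131 46:74 48:31 50:12 52:30 54:49 56:55 58:67 60:88
-100 new -72:140 -70:96 -68:114 -66:122 -64:123 -62:123 -60:123 -58:122 -56:122 -54:120 -52:120 -50:113 -48:91 -46:61 -44:55 -42:56 -40:93 -38:173 -36:199 -34:198 -32:197 -30:197 -28:197 -26:197 40:197 42:197 44:198 46:198 48:203 50:145 52:52 54:62 56:70 58:87 60:113
-115 old -72:116 -70:70 -68:92 -66:91 -64:63 -62:60 -60:85 -58:118 -56:156 -54:157 -52:152 -50:129 -48:146 -46:158 -44:156 -42:155 -40:156 -38:155 -36:155 -34:155 -32:155 -30:156 -28:156 -26:156 40:155 42:157 44:143 46:86 48:30 50:12 52:34 54:52 56:54 58:70 60:89
-115 new -72:148 -70:91 -68:116 -66:120 -64:120 -62:120 -60:122 -58:123 -56:123 -54:124 -52:124 -50:125 -48:112 -46:68 -44:54 -42:58 -40:75 -38:168 -36:201 -34:198 -32:198 -30:197 -28:197 -26:197 40:197 42:198 44:198 46:199 48:194 50:139 52:58 54:66 56:69 58:91 60:114
```

All plates are now at −40…50 mm with no strips protruding beneath. Next I press the button.

Call:
drive_tool --pt "0 -0.001 0.03 0 1" --pt "0 -0.001 0.045 0 1" --pt "0 -0.001 0.048 0 1" --pt "0 -0.001 0.05 0 1" --pt "0 -0.001 0.052 0 1" --pt "0 -0.001 0.053 0 1" --pt "0 -0.001 0.054 0 1" --pt "0 -0.001 0.054 0 1"

```text
time_s: 13.5
tool_pos: [0.5897, 0.1176, 0.0769]
orientation: [0.093, 0.996, -0.0, 0.001]
force: [1.2, -3.4, 3.1]
width: 0.0003
finger_force: 1.8
```

Call:
drive_tool --pt "0 0 0.0005 0 1" --pt "0 0 0.001 0 1" --pt "0 0 0.001 0 1"

```text
time_s: 13.8
tool_pos: [0.5896, 0.1177, 0.0755]
orientation: [0.093, 0.996, 0.0, 0.0]
force: [2.5, -2.2, 3.2]
width: -0.0002
finger_force: 2.0
```

```bash
cat > knob.py <<'E'
from h import *
where()
f=env.grab_frame('scene');P=np.load('pose.npz')
S={'K':f['intrinsics'],'R':f['attitude'],'eye':f['eye']}
a=f['image'].max(2).astype(np.float32);b=np.load('scene0.npz')['im'].max(2).astype(np.float32)
ys=np.arange(-120,80,3)
for n,I in(('old',b),('new',a)):
    # lens ring / knob top line at z=85 along axis, x=0 ; z=137 knob top
    for z in(89,135):
        p=proj(S,np.c_[np.c_[0*ys,ys/1e3]@P['R'].T+P['t'],np.full(len(ys),z/1e3)]).astype(np.float32)
        v=cv2.remap(I,p[:,0][None],p[:,1][None],1)[0]
        print(n,z,' '.join(f'{y}:{int(k)}' for y,k in zip(ys,v)))
E
python3 knob.py
```

```text
t 13.8 viewer mm [ -0.  129.2  75.5] tooly err deg -0.0 tilt [-0.001  0.    -1.   ] Fviewer [ 2.9 -1.7  3.2] w -0.0002 ff 2.0038366690278053
old 89 -120:57 -117:56 -114:54 -111:69 -108:111 -105:127 -102:126 -99:127 -96:128 -93:128 -90:126 -87:125 -84:126 -81:127 -78:126 -75:124 -72:132 -69:138 -66:138 -63:137 -60:137 -57:137 -54:137 -51:138 -48:137 -45:137 -42:137 -39:137 -36:137 -33:137 -30:137 -27:139 -24:132 -21:65 -18:31 -15:44 -12:79 -9:102 -6:106 -3:106 0:99 3:89 6:92 9:93 12:93 15:105 18:106 21:105 24:105 27:104 30:105 33:104 36:105 39:102 42:51 45:30 48:30 51:29 54:28 57:29 60:28 63:28 66:26 69:28 72:27 75:45 78:73
old 135 -120:119 -117:115 -114:125 -111:126 -108:125 -105:126 -102:125 -99:125 -96:125 -93:125 -90:126 -87:127 -84:125 -81:126 -78:125 -75:122 -72:122 -69:126 -66:126 -63:125 -60:127 -57:127 -54:126 -51:124 -48:124 -45:124 -42:126 -39:126 -36:126 -33:128 -30:129 -27:127 -24:127 -21:128 -18:127 -15:124 -12:121 -9:123 -6:127 -3:128 0:125 3:125 6:123 9:125 12:128 15:128 18:129 21:127 24:124 27:125 30:127 33:129 36:129 39:128 42:129 45:128 48:128 51:128 54:93 57:32 60:
[... 338 characters left out ...]
132 -9:132 -6:131 -3:132 0:131 3:131 6:128 9:125 12:126 15:126 18:126 21:127 24:83 27:43 30:32 33:33 36:33 39:33 42:33 45:32 48:31 51:31 54:31 57:35 60:65 63:72 66:86 69:93 72:126 75:133 78:132
new 135 -120:147 -117:144 -114:157 -111:157 -108:157 -105:157 -102:155 -99:155 -96:156 -93:156 -90:156 -87:159 -84:156 -81:157 -78:156 -75:152 -72:152 -69:156 -66:157 -63:156 -60:158 -57:159 -54:157 -51:154 -48:154 -45:155 -42:158 -39:157 -36:157 -33:159 -30:159 -27:157 -24:158 -21:158 -18:157 -15:155 -12:151 -9:153 -6:158 -3:159 0:156 3:155 6:152 9:155 12:158 15:159 18:159 21:158 24:154 27:156 30:158 33:162 36:152 39:57 42:36 45:37 48:37 51:36 54:36 57:35 60:32 63:29 66:62 69:132 72:142 75:156 78:158
```

The arm popped out: the knob and lens edges shifted by 17 mm, so the knob is now at y ≈ 48. Next I go to the knob.

Call:
drive_tool --pt "0 0 -0.025 0 1" --pt "0 0 -0.055 0 1" --pt "0 -0.02 -0.06 0 -0.2" --pt "0 -0.06 -0.06 0 -0.2" --pt "0 -0.082 -0.06 0 -0.2" --pt "0 -0.082 -0.06 0 -0.2" --pt "0 -0.082 -0.06 0 -0.2" --pt "0 -0.082 -0.06 0 -0.2" --pt "0 -0.082 -0.05 0 -0.2" --pt "0 -0.082 -0.035 0 -0.2" --pt "0 -0.082 -0.02 0 -0.2" --pt "0 -0.082 -0.008 0 -0.2" --pt "0 -0.082 0.002 0 -0.2" --pt "0 -0.082 0.004 0 -0.2" --grip_force 40

```text
time_s: 15.25
tool_pos: [0.5734, 0.0371, 0.0696]
orientation: [0.093, 0.996, -0.0, -0.001]
force: [-0.6, -0.3, 0.1]
width: 0.0509
finger_force: 0.0
```

```bash
python3 knob.py
```

```text
t 15.25 viewer mm [-0.9 47.  69.6] tooly err deg -0.0 tilt [ 0.002 -0.    -1.   ] Fviewer [-0.5 -0.4  0.1] w 0.0509 ff 0.0
old 89 -120:57 -117:56 -114:54 -111:69 -108:111 -105:127 -102:126 -99:127 -96:128 -93:128 -90:126 -87:125 -84:126 -81:127 -78:126 -75:124 -72:132 -69:138 -66:138 -63:137 -60:137 -57:137 -54:137 -51:138 -48:137 -45:137 -42:137 -39:137 -36:137 -33:137 -30:137 -27:139 -24:132 -21:65 -18:31 -15:44 -12:79 -9:102 -6:106 -3:106 0:99 3:89 6:92 9:93 12:93 15:105 18:106 21:105 24:105 27:104 30:105 33:104 36:105 39:102 42:51 45:30 48:30 51:29 54:28 57:29 60:28 63:28 66:26 69:28 72:27 75:45 78:73
old 135 -120:119 -117:115 -114:125 -111:126 -108:125 -105:126 -102:125 -99:125 -96:125 -93:125 -90:126 -87:127 -84:125 -81:126 -78:125 -75:122 -72:122 -69:126 -66:126 -63:125 -60:127 -57:127 -54:126 -51:124 -48:124 -45:124 -42:126 -39:126 -36:126 -33:128 -30:129 -27:127 -24:127 -21:128 -18:127 -15:124 -12:121 -9:123 -6:127 -3:128 0:125 3:125 6:123 9:125 12:128 15:128 18:129 21:127 24:124 27:125 30:127 33:129 36:129 39:128 42:129 45:128 48:128 51:128 54:93 57:32 60:34 63:34 66:33 69:
[... 294 characters left out ...]
1:149 -18:129 -15:122 -12:122 -9:122 -6:122 -3:122 0:115 3:120 6:115 9:124 12:123 15:122 18:122 21:123 24:69 27:31 30:29 33:31 36:30 39:30 42:31 45:31 48:30 51:29 54:29 57:36 60:63 63:69 66:84 69:79 72:69 75:74 78:71
new 135 -120:144 -117:140 -114:152 -111:152 -108:152 -105:152 -102:150 -99:151 -96:152 -93:151 -90:151 -87:153 -84:151 -81:152 -78:150 -75:148 -72:148 -69:151 -66:152 -63:150 -60:153 -57:154 -54:152 -51:149 -48:149 -45:150 -42:153 -39:152 -36:152 -33:155 -30:153 -27:133 -24:93 -21:74 -18:79 -15:126 -12:132 -9:98 -6:46 -3:34 0:33 3:32 6:32 9:34 12:32 15:31 18:31 21:30 24:31 27:31 30:29 33:26 36:95 39:42 42:27 45:29 48:28 51:28 54:27 57:29 60:30 63:29 66:31 69:30 72:30 75:30 78:30
```

Call:
drive_tool --pt "0 0 0 0 1" --pt "0 0 0 0 1" --pt "0 0 0 0 1" --pt "0 0 0 0 1" --pt "0 0 0 0 1" --pt "0 0 0 0 1" --grip_force 60

```text
time_s: 15.9
tool_pos: [0.5745, 0.0371, 0.0722]
orientation: [0.093, 0.996, 0.0, 0.001]
force: [-1.0, -0.7, 6.6]
width: 0.0215
finger_force: 59.1
```

The grip is on: width 21.5 mm against the 22 mm knob. Next I pull.

Call:
drive_tool --pt "0 -0.004 0 0 1" --pt "0 -0.012 0 0 1" --pt "0 -0.02 0 0 1" --pt "0 -0.028 0 0 1" --pt "0 -0.034 0 0 1" --pt "0 -0.038 0 0 1" --pt "0 -0.044 0 0 1" --pt "0 -0.052 0 0 1" --pt "0 -0.06 0 0 1" --pt "0 -0.068 0 0 1" --pt "0 -0.076 0 0 1" --pt "0 -0.082 0 0 1" --pt "0 -0.086 0 0 1" --pt "0 -0.088 0 0 1"

```text
time_s: 17.3
tool_pos: [0.5581, -0.0491, 0.0721]
orientation: [0.093, 0.996, 0.001, 0.001]
force: [0.9, 5.1, 5.7]
width: 0.0212
finger_force: 59.2
```

Call:
drive_tool --pt "0 -0.001 0 0 1" --pt "0 -0.002 0 0 1" --pt "0 -0.003 0 0 1" --pt "0 -0.003 0 0 1"

```text
time_s: 17.7
tool_pos: [0.5576, -0.0519, 0.0721]
orientation: [0.093, 0.996, 0.0, 0.001]
force: [0.6, 4.3, 5.5]
width: 0.0211
finger_force: 59.2
```

```bash
python3 knob.py | grep -v old
```

```text
t 17.7 viewer mm [  0.2 -43.4  72.1] tooly err deg 0.01 tilt [-0.001  0.001 -1.   ] Fviewer [-0.2  4.4  5.5] w 0.0211 ff 59.21039342880249
new 89 -120:87 -117:96 -114:101 -111:109 -108:126 -105:135 -102:135 -99:135 -96:136 -93:136 -90:135 -87:135 -84:135 -81:138 -78:107 -75:95 -72:86 -69:57 -66:31 -63:30 -60:31 -57:31 -54:30 -51:33 -48:41 -45:42 -42:45 -39:32 -36:33 -33:64 -30:68 -27:71 -24:71 -21:73 -18:77 -15:86 -12:85 -9:85 -6:86 -3:86 0:86 3:86 6:86 9:91 12:92 15:90 18:109 21:114 24:135 27:141 30:142 33:142 36:118 39:108 42:110 45:109 48:109 51:110 54:109 57:109 60:110 63:110 66:109 69:109 72:110 75:110 78:110
new 135 -120:133 -117:129 -114:142 -111:145 -108:104 -105:70 -102:42 -99:32 -96:55 -93:116 -90:122 -87:60 -84:30 -81:29 -78:29 -75:30 -72:30 -69:30 -66:30 -63:31 -60:30 -57:30 -54:30 -51:30 -48:31 -45:31 -42:31 -39:31 -36:32 -33:32 -30:32 -27:32 -24:32 -21:32 -18:31 -15:30 -12:45 -9:93 -6:124 -3:126 0:122 3:122 6:119 9:121 12:124 15:124 18:127 21:125 24:121 27:122 30:123 33:125 36:127 39:125 42:125 45:132 48:143 51:143 54:138 57:140 60:144 63:143 66:140 69:141 72:141 75:143 78:144
```

Call:
drive_tool --pt "0 -0.001 0 0 1" --pt "0 -0.002 0 0 1" --pt "0 -0.002 0 0 1"

```text
time_s: 18.05
tool_pos: [0.5575, -0.0524, 0.0721]
orientation: [0.093, 0.996, 0.002, 0.001]
force: [3.7, 17.3, 4.8]
width: 0.0214
finger_force: 59.6
```

Call:
drive_tool --pt "0 -0.001 0 0 1" --pt "0 -0.001 0 0 1"

```text
time_s: 18.25
tool_pos: [0.5575, -0.0525, 0.0721]
orientation: [0.093, 0.996, 0.003, 0.001]
force: [6.3, 24.9, 2.9]
width: 0.0211
finger_force: 59.7
```

Call:
drive_tool --pt "0 0 0 0 1" --pt "0 0 0 0 1" --pt "0 0 0 0 1" --pt "0 0 0 0 1" --pt "0 0 0 0 1"

```text
time_s: 18.75
tool_pos: [0.5575, -0.0525, 0.072]
orientation: [0.093, 0.996, 0.002, 0.001]
force: [5.8, 23.8, 5.2]
width: 0.0209
finger_force: 59.7
```

```bash
python3 -c "
from h import *
where(); print(env.sign_off())"
```

```text
t 18.75 viewer mm [  0.1 -44.   72. ] tooly err deg 0.07 tilt [-0.001  0.005 -1.   ] Fviewer [ 1.3 24.4  5.2] w 0.0209 ff 59.65059757232666
the job is handed in; nothing more can be done
None
```

The job is handed in at 18.75 s (verdict not shown): plates pushed flush to the back stop, arm popped, and magnifier gripped against the second stop at viewer y ≈ −44 mm (24 N pull). The real fingertips sit about 31 mm short of the reported TCP, so I corrected for that after touching the bench.

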